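# Snap the turquoise-banded handpiece into its clips

### The job

Pick up the silver dental handpiece with the turquoise bands from its black rest and press it down sideways into the turquoise pair of spring clips in the clip rack, until it has snapped fully home in both clips, centred along the pair to within about a centimetre (either way round); then let go of it. Leave the orange-banded and the navy-banded handpieces where they are.

Things in the scene. Friction and masses are not known exactly. Their poses are not given: they have to be found in the camera images.
- hp_teal_center (a point): Silver handpiece, turquoise bands at tail (24 mm) and nose. Barrel 18 mm thick, x -70 to +52 mm, bur to +83; 0.09 kg. Point on its axis; x towards the bur. Lies level, axis 34 mm above the bench, loose on a fixed black rest: posts 10 mm wide, 33 mm high, 42 mm either side of the rest's centre (within 6 mm of this point), open between down to a 6 mm base. Grasp across the middle, lift straight up.
- clip_teal_seat (a point): Turquoise clips, empty. Point: axis centre of a seated barrel, 48 mm above the bench; x along the barrel, z up. Clips at x = -42, +42 mm, 10 mm long; between them all is open to 30 mm below. Jaw lips 7 mm above the point, 13 mm apart, flare to 34 mm apart, 17 mm up. Press straight down, level: lips touch with the axis about 14 mm high, give at 6-15 N, snap shut near 6 mm; posts stop it at 0.
- hp_orange_center (a point): Bystander: handpiece like the turquoise one but with orange bands, on a second black rest; either rest may be the nearer to the rack. Same point and axes.
- hp_navy_center (a point): Bystander: same handpiece with navy bands, already in the navy clips. The rack is a fixed aluminium plate 170 x 250 x 10 mm with three like clip pairs side by side, 75 mm apart, in any order: turquoise (empty), orange (empty), navy (taken). Same point and axes.

How it is judged:
By the outcome, as a careful person would: the job done as asked, in the order asked, and still so for the second after the job is handed in, with the robot touching nothing.
It also fails if it takes over 34 s, if anything falls off the work surface, if the arm or the gripper's body presses on something with over 40 N, if the wrist force passes 120 N, or if a joint passes its speed limit or range.

### The arm

A 6-joint arm with a two-finger parallel gripper is mounted at the origin on the work surface. World frame = base frame: x ahead of the robot, y to its left, z up, the work surface at z = 0. Lengths are in m, angles in rad, forces in N, time in s.
With the tool pointing down it reaches from about 0.25 to 0.725 m from the base axis. Payload 4 kg.
Tool frame: the origin (TCP) lies midway between the tips of the shut fingers; the grasp point (between the pads) lies behind it (grip_depth is the z of the grasp point in the tool frame, in m); z points along the fingers, y is the direction in which the jaws open and shut (so a half turn about z gives the same grasp; the last joint's range is limited). The gripper opens to 85 mm and grips with 20 to 120 N. Pads are 22 mm wide; open, the fingers measure 114 mm over their backs; the gripper's body (76 mm by 85 mm) begins 54 mm behind the grasp point. The pads swing forward as they close: fully open they stand 13 mm farther back than shut.
Start: joints at [-1.114, 0.241, 0.005, 1.335, 0, 1.571], TCP at [0.221, -0.449, 0.231] pointing down, gripper open.
Joint ranges: [-2.72, 2.72], [-1.05, 1.87], [-1.09, 1.28], [-1.99, 2.15], [-1.42, 1.44], [-3.14, 3.14]. Speed limits (rad/s): [2.79, 2.79, 3.14, 3.14, 3.14, 3.14].

### API

Orientations are given as a unit quaternion [x, y, z, w].
In Python, from plant import * gives the robot as it stands. The module is installed in compiled form; this text tells all that it offers.
- The arm moves only by the shell command python3 -m creep 'ROWS' [FORCE]. ROWS is JSON, a list of rows, each a list of 7 numbers: the opening, from -1 (shut) to 1 (fully open), then the shift along the tool's x, y, z in mm, then the turn, a rotation vector about the tool's x, y, z in degrees. In form: [[claw, dx, dy, dz, rx, ry, rz], ...]. A call has 1 to 8 rows; each row is the pose to reach, as a shift and turn from the pose commanded when the call began, along the tool's axes at that moment; what a row does not reach only later rows make up. A row lasts 1/12 s, in which the tool goes at most 41.7 mm and 7.16 degrees, less where a joint would pass 70% of its speed; a pose out of reach is approached as far as the arm can. A call with a gripper value outside its range is refused whole. The fingers move at their own pace and stop on an object; FORCE is the grip in N (left out, the last holds). Time passes only in rows, so rows that repeat a pose let the fingers close. It gives the time, the measured TCP pose, the force and the opening at its end, in the units of the state.
- state(): the state, without advancing time (a new reading comes with each control period).
- read_camera(name): name is "scene" or "top" or "wrist"; returns the picture (420x560x3 uint8, red, green, blue); there is no depth.
- calibration(name): a dict with "vertical_fov" (degrees; the focal length in pixels is half the picture's height over the tangent of half this angle, whatever the lens; pixels are square), "cx", "cy" (the principal point, pixels), "distortion" ([k1, k2, p1, p2, k3] as OpenCV has them; the pictures are not rectified), "R" (3x3) and "t" (3): a world point X has camera coordinates R X + t; the wrist camera has in their place "hand_eye" (4x4, takes a point from camera to tool coordinates, whose origin is the TCP and whose axes are the flange's). Camera axes: x right, y down, z forward; pixel columns grow to the right and rows downward; lengths in m; the calibration is good to about 2 mm. A picture is of the moment at which its call begins: read the wrist's pose just before it. calibration takes no time and is no camera call.
- close_job(): hands the job in, once; it reports no verdict.
The state is a dict: "clock": time; "joint_pos": joint angles; "qd": joint speeds; "tau": joint torques, N m; "tcp_pos": TCP position; "orientation": TCP orientation; "wrist_force": force on the tool from outside, world axes, zero at the start; "wrist_torque": the same for the moment, N m; "gripper_width": finger opening in m.
Only numpy, scipy, OpenCV 4.12 (cv2) and the standard library are available. Lean on these libraries where they do the work, as an engineer would, in place of code of your own. Each camera call takes 0.05 s, during which the arm holds its last target.

## Working session

There is one attempt and no reset: what is moved stays moved. The work goes in short steps, Python scripts to look and compute and a shell command to move; the robot and the scene stay as the last step left them, time stands still between calls to the robot, and variables do not carry over. Pictures are saved under pics/ and viewed, and the job is handed in when it is done.

```bash
mkdir -p pics
python3 - <<'E'
from plant import *
import cv2
s=state();print(s)
for n in("scene","top"):
    im=read_camera(n);cv2.imwrite(f"pics/{n}0.png",im[:,:,::-1]);print(n,calibration(n))
print(calibration("wrist"))
try: print(grip_depth)
except Exception as e: print(e)
E
```

```text
{'clock': 0.0, 'joint_pos': array([-1.11398919e+00,  2.41423008e-01,  3.74268002e-03,  1.33517968e+00,
       -1.19354317e-05,  1.57079632e+00]), 'qd': array([-0.00138337, -0.00065887, -0.00041586,  0.00116459,  0.00089682,
        0.00083104]), 'tau': array([ 1.11519639e-03, -3.72322190e+01,  2.52404702e+01,  1.69816188e-02,
        1.54051045e-04,  4.87367629e-06]), 'tcp_pos': array([ 0.22026779, -0.44818209,  0.23041497]), 'orientation': array([ 9.74028584e-01,  2.26422730e-01, -2.39445508e-04, -1.00369373e-03]), 'wrist_force': array([ 0.20791844,  0.09029648, -0.42392329]), 'wrist_torque': array([-0.03536402,  0.02622779, -0.00926898]), 'gripper_width': 0.08558733517487446}
scene {'vertical_fov': 54.455667561666914, 'cx': 284.46751334249586, 'cy': 215.3363391681336, 'distortion': array([0.02019434, 0.        , 0.        , 0.        , 0.        ]), 'R': array([[ 8.47763664e-01,  5.30374165e-01, -1.22480480e-04],
       [ 3.00582014e-01, -4.80648237e-01, -8.23788641e-01],
       [-4.36975083e-01,  6.98341261e-01, -5.66897045e-01]]), 't': array([-0.44360781, -0.12054287,  0.94006023
[... 224 characters left out ...]
0.00730382],
       [-0.99326992, -0.02246393, -0.1136232 ],
       [ 0.11342487,  0.00991854, -0.99349707]]), 't': array([-0.02582116,  0.55882035,  0.92716677])}
{'vertical_fov': 61.71593990822686, 'cx': 283.80555848493907, 'cy': 208.5230677623935, 'distortion': array([-0.05653435,  0.        ,  0.        ,  0.        ,  0.        ]), 'hand_eye': array([[-5.28863978e-04, -9.56414116e-01, -2.92013286e-01,
         7.44839205e-02],
       [ 9.99999650e-01, -3.16466292e-04, -7.74591343e-04,
         1.53312829e-03],
       [ 6.48417733e-04, -2.92013594e-01,  9.56413948e-01,
        -1.43378684e-01],
       [ 0.00000000e+00,  0.00000000e+00,  0.00000000e+00,
         1.00000000e+00]])}
-0.0187
```

View pics/scene0.png

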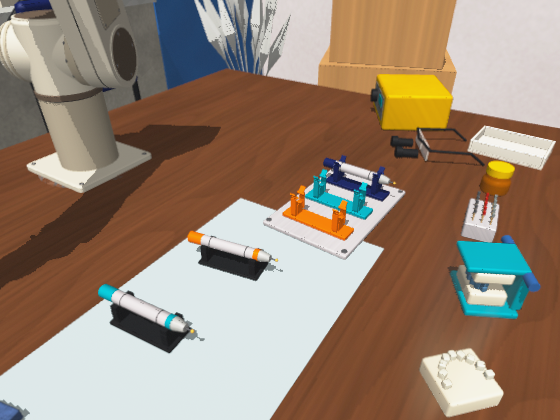

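View pics/top0.png

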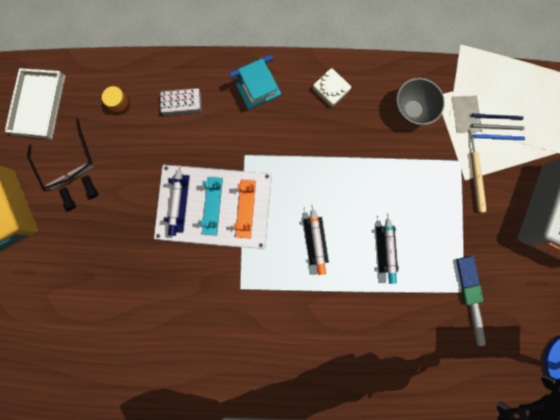

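The scene view shows the turquoise handpiece on the nearer rest at about (150,312) and the empty turquoise clips at (342,198). In the top view they are at (390,250) and (212,206). I'll zoom in to get precise pixels.

Run:
```python
import cv2,numpy as np
t=cv2.imread("pics/top0.png");s=cv2.imread("pics/scene0.png")
a=cv2.resize(t[200:300,350:430],None,fx=5,fy=5,interpolation=cv2.INTER_CUBIC)
b=cv2.resize(t[160:255,150:230],None,fx=5,fy=5,interpolation=cv2.INTER_CUBIC)[:500]
a=a[:475];b=b[:475]
cv2.imwrite("pics/topz.png",np.hstack([a[:,:395],b]))
a=cv2.resize(s[275:360,90:215],None,fx=6,fy=6,interpolation=cv2.INTER_CUBIC)
cv2.imwrite("pics/scz1.png",a)
a=cv2.resize(s[150:240,295:405],None,fx=6,fy=6,interpolation=cv2.INTER_CUBIC)
cv2.imwrite("pics/scz2.png",a)
```

```text
(no output)
```

View pics/topz.png

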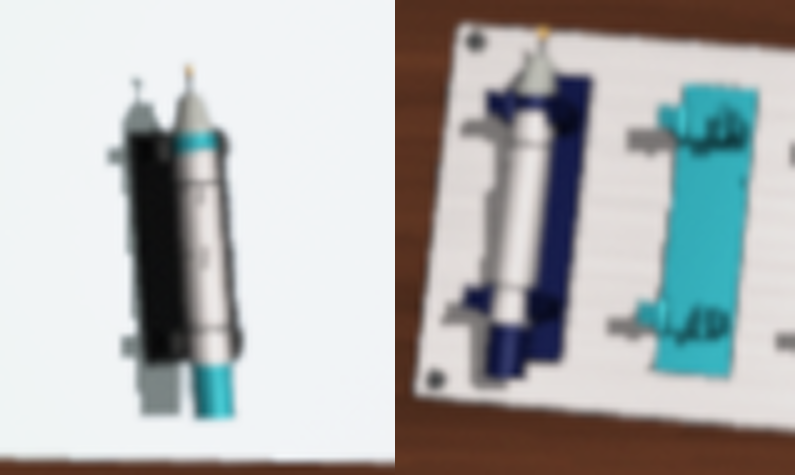

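View pics/scz1.png

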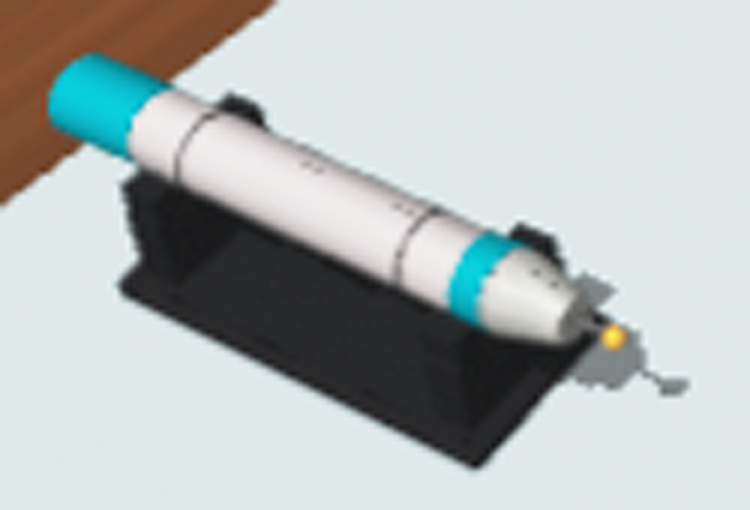

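View pics/scz2.png

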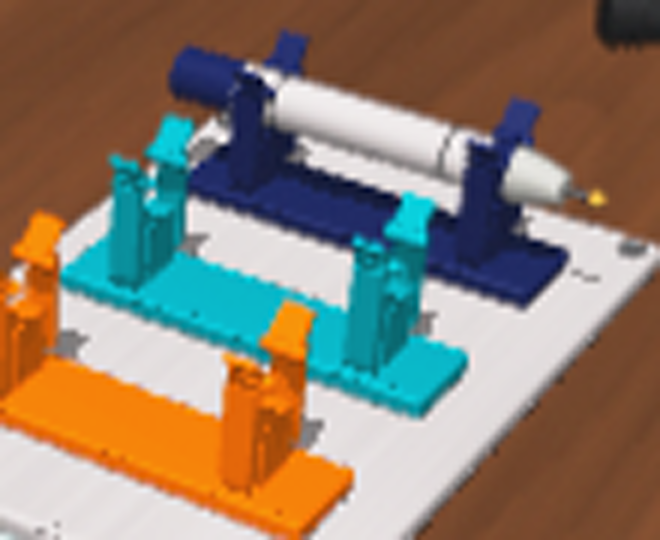

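```bash
cat > h.py <<'E'
import numpy as np,cv2
from plant import *
from scipy.spatial.transform import Rotation as Ro
def cam(n,st=None):
    c=calibration(n);f=210/np.tan(np.radians(c["vertical_fov"]/2))
    K=np.array([[f,0,c["cx"]],[0,f,c["cy"]],[0,0,1]])
    if "R" in c: R,t=np.array(c["R"]),np.array(c["t"])
    else:
        T=np.eye(4);T[:3,:3]=Ro.from_quat(st["orientation"]).as_matrix();T[:3,3]=st["tcp_pos"]
        M=np.linalg.inv(T@c["hand_eye"]);R,t=M[:3,:3],M[:3,3]
    return K,np.array(c["distortion"]),R,t
def back(C,uv,z):
    K,D,R,t=C
    p=cv2.undistortPoints(np.array(uv,float).reshape(-1,1,2),K,D)[:,0]
    d=np.c_[p,np.ones(len(p))]@R; o=-R.T@t
    return o+d*((z-o[2])/d[:,2])[:,None]
def proj(C,X):
    K,D,R,t=C
    return cv2.projectPoints(np.array(X,float).reshape(-1,3),cv2.Rodrigues(R)[0],t,K,D)[0][:,0]
E
python3 - <<'E'
from h import *
C=cam("top")
P=lambda x,y,ox,oy:(ox+x/5-.4,oy+y/5-.4)
h=back(C,[P(213,417,350,200),P(192,96,350,200),P(188,70,350,200)],.034)
print("hp tail,nose,bur",h.round(4),[np.linalg.norm(h[i]-h[0]) for i in(1,2)])
d=(h[1]-h[0]);d/=np.linalg.norm(d);print("axis yaw",np.degrees(np.arctan2(d[1],d[0])),"centre est",h[0]+.07*d,h[1]-.052*d)
b=back(C,[P(x-395,y,150,160) for x,y in[(683,85),(757,90),(730,377),(652,370)]],.018)
print("bar",b.round(4)); e=(b[0]+b[1]-b[2]-b[3])/2
print(b.mean(0),np.linalg.norm(e),np.degrees(np.arctan2(e[1],e[0])))
p=back(C,[(165,166),(271,174),(266,248),(154,240)],.01);print("plate",p.round(3),np.linalg.norm(p[1]-p[0]),np.linalg.norm(p[1]-p[2]))
S=cam("scene")
sp=lambda x,y:(90+x/6-.4,275+y/6-.4)
s=back(S,[sp(88,107),sp(570,315),sp(614,338)],.034);print("scene hp",s.round(4));
d=s[1]-s[0];print(np.linalg.norm(d),np.degrees(np.arctan2(d[1],d[0])))
E
```

```text
hp tail,nose,bur [[ 0.4003 -0.2698  0.034 ]
 [ 0.5386 -0.2605  0.034 ]
 [ 0.55   -0.2588  0.034 ]] [np.float64(0.13860119452502945), np.float64(0.15001799487298942)]
axis yaw 3.845421193789165 centre est [ 0.47018137 -0.26514645  0.034     ] [ 0.48674519 -0.2640331   0.034     ]
bar [[0.6255 0.1385 0.018 ]
 [0.6239 0.1053 0.018 ]
 [0.496  0.1124 0.018 ]
 [0.4982 0.147  0.018 ]]
[0.5608962  0.12581759 0.018     ] 0.12784934780091242 -3.520148644849217
plate [[ 0.65   0.238  0.01 ]
 [ 0.636 -0.003  0.01 ]
 [ 0.47   0.004  0.01 ]
 [ 0.482  0.254  0.01 ]] 0.24141076184004392 0.16555349323238167
scene hp [[ 0.4062 -0.2716  0.034 ]
 [ 0.5396 -0.2583  0.034 ]
 [ 0.5514 -0.258   0.034 ]]
0.1340877988564731 5.695593500021724
```

```bash
cat >> h.py <<'E'
def to(p,yaw,quiet=False):
    s=state();R=Ro.from_quat(s["orientation"])
    G=Ro.from_matrix(np.array([[np.cos(yaw),np.sin(yaw),0],[np.sin(yaw),-np.cos(yaw),0],[0,0,-1]]))
    print("shift mm",(R.inv().apply(np.array(p)-s["tcp_pos"])*1e3).round(2),"turn deg",np.degrees((R.inv()*G).as_rotvec()).round(2),"t",round(s["clock"],2))
E
python3 - <<'E'
from h import *
to([.469,-.265,.2],np.radians(4))
E
```

```text
shift mm [304.03 -54.66  30.6 ] turn deg [-1.100e-01  2.000e-02  2.217e+01] t 0.1
```

```bash
python3 -m creep '[[1,38,-7,4,0,0,3],[1,76,-14,8,0,0,6],[1,114,-21,12,0,0,9],[1,152,-28,16,0,0,12],[1,190,-35,20,0,0,15],[1,228,-42,24,0,0,18],[1,266,-49,27,0,0,21],[1,304,-55,30,0,0,22.2]]'; python3 -m creep '[[1,0,0,0,0,0,0],[1,0,0,0,0,0,0],[1,0,0,0,0,0,0]]'
python3 - <<'E'
from h import *
s=state();print(s["joint_pos"].round(3));to([.469,-.265,.2],np.radians(4))
im=read_camera("wrist");cv2.imwrite("pics/w1.png",im[:,:,::-1])
C=cam("wrist",s);import pickle;pickle.dump(C,open("w1.pkl","wb"))
print(proj(C,[[.469,-.265,.034]]))
E
```

```text
clock: 0.77
tcp_pos: [0.47, -0.2636, 0.2007]
orientation: [0.999, 0.034, -0.0, -0.0]
wrist_force: [0.4, -0.5, -0.3]
gripper_width: 0.0854
clock: 1.02
tcp_pos: [0.4686, -0.265, 0.2007]
orientation: [0.999, 0.035, -0.001, -0.0]
wrist_force: [-1.2, -0.5, 0.1]
gripper_width: 0.0854
[-5.140e-01  3.320e-01  5.000e-02  1.290e+00 -1.000e-03  2.557e+00]
shift mm [ 0.43 -0.01  0.71] turn deg [-0.03  0.1   0.02] t 1.02
[[282.57174494 186.97370845]]
```

View pics/w1.png

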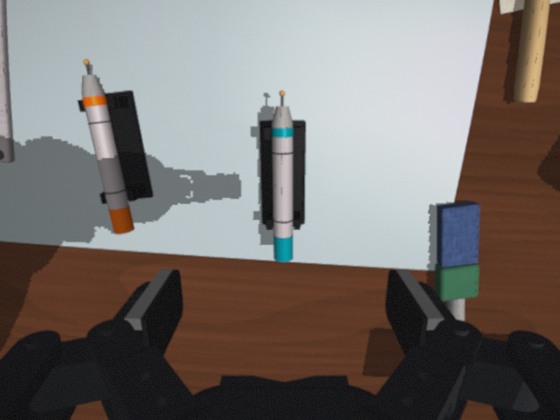

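The wrist view shows the turquoise handpiece near-vertical, tail end at about (283,261) and bur tip at (282,93), with the orange one to its left. Joint 6 would run out of range at the rack with this yaw, so I'll grasp half a turn round.

```bash
python3 - <<'E'
from h import *
import pickle
C=pickle.load(open("w1.pkl","rb"))
im=cv2.imread("pics/w1.png");hsv=cv2.cvtColor(im,cv2.COLOR_BGR2HSV)
m=((hsv[...,0]>83)&(hsv[...,0]<97)&(hsv[...,1]>110)).astype(np.uint8);m[:, :240]=0;m[:,330:]=0
n,l,st,c=cv2.connectedComponentsWithStats(m)
for i in range(1,n):
    if st[i,4]>30: print(st[i],c[i],back(C,[c[i]],.034+.006))
a=back(C,[(283,261),(282,93)],.034);print(a,np.linalg.norm(a[1]-a[0]))
for x in(-.07,.083):print(a[0]+(a[1]-a[0])*(0.07/.153))
E
python3 -m creep '[[1,0,0,0,0,0,-7.1],[1,0,0,0,0,0,-14.2],[1,0,0,0,0,0,-21.3],[1,0,0,0,0,0,-28.4],[1,0,0,0,0,0,-35.5],[1,0,0,0,0,0,-42.6],[1,0,0,0,0,0,-49.7],[1,0,0,0,0,0,-56.8]]'
python3 -m creep '[[1,0,0,0,0,0,-7.1],[1,0,0,0,0,0,-14.2],[1,0,0,0,0,0,-21.3],[1,0,0,0,0,0,-28.4],[1,0,0,0,0,0,-35.5],[1,0,0,0,0,0,-42.6],[1,0,0,0,0,0,-49.7],[1,0,0,0,0,0,-56.8]]'
python3 -m creep '[[1,0,0,0,0,0,-7.1],[1,0,0,0,0,0,-14.2],[1,0,0,0,0,0,-21.3],[1,0,0,0,0,0,-28.4],[1,0,0,0,0,0,-35.5],[1,0,0,0,0,0,-42.6],[1,0,0,0,0,0,-49.7],[1,0,0,0,0,0,-56.8]]'
python3 -m creep '[[1,0,0,0,0,0,-7.1],[1,0,0,0,0,0,-9.6],[1,0,0,0,0,0,-9.6],[1,0,0,0,0,0,-9.6]]'
python3 - <<'E'
from h import *
s=state();print(s["joint_pos"].round(3));to([.469,-.265,.2],np.radians(184))
im=read_camera("wrist");cv2.imwrite("pics/w2.png",im[:,:,::-1])
C=cam("wrist",s);import pickle;pickle.dump(C,open("w2.pkl","wb"))
E
```

```text
[271 127  23  10 205] [282.14634146 131.99512195] [[ 0.51835072 -0.26126602  0.04      ]]
[274 237  18  25 401] [282.84289277 248.96009975] [[ 0.41087046 -0.26927885  0.04      ]]
[[ 0.39562128 -0.27046188  0.034     ]
 [ 0.55020216 -0.2589252   0.034     ]] 0.15501078112021308
[ 0.46634456 -0.26518366  0.034     ]
[ 0.46634456 -0.26518366  0.034     ]
clock: 1.73
tcp_pos: [0.4676, -0.2667, 0.2016]
orientation: [0.862, 0.507, -0.0, 0.0]
wrist_force: [1.1, 0.5, -0.6]
gripper_width: 0.0853
clock: 2.4
tcp_pos: [0.4676, -0.2667, 0.2016]
orientation: [0.517, 0.856, -0.0, 0.0]
wrist_force: [-0.4, 0.1, -0.3]
gripper_width: 0.0849
clock: 3.07
tcp_pos: [0.4676, -0.2668, 0.2016]
orientation: [0.048, 0.999, -0.0, -0.0]
wrist_force: [0.1, 0.0, 0.4]
gripper_width: 0.0855
clock: 3.4
tcp_pos: [0.4681, -0.2664, 0.2016]
orientation: [-0.033, 0.999, -0.0, 0.0]
wrist_force: [-0.3, -0.3, 0.1]
gripper_width: 0.0858
[-0.517  0.331  0.05   1.29  -0.    -0.583]
shift mm [-1.02  1.33  1.56] turn deg [-0.01  0.   -0.25] t 3.4
```

View pics/w2.png

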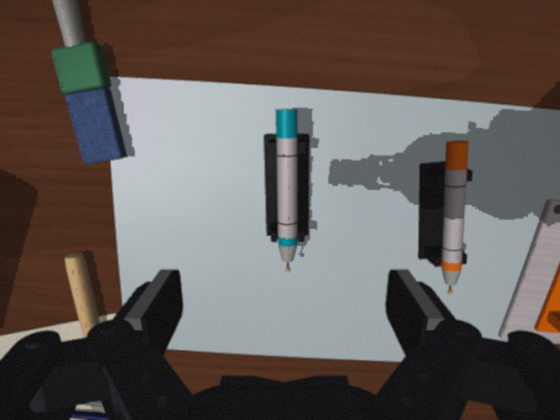

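The turquoise handpiece runs from about tail (287,110) to bur (288,270). I'll measure it again from this side to cancel hand-eye bias.

Run:
```python
from h import *
import pickle
C=pickle.load(open("w2.pkl","rb"))
im=cv2.imread("pics/w2.png");hsv=cv2.cvtColor(im,cv2.COLOR_BGR2HSV)
m=((hsv[...,0]>83)&(hsv[...,0]<97)&(hsv[...,1]>110)).astype(np.uint8);m[:, :240]=0;m[:,330:]=0
n,l,st,c=cv2.connectedComponentsWithStats(m)
L=[]
for i in range(1,n):
    if st[i,4]>30: L.append(back(C,[c[i]],.034+.006)[0]);print(st[i],L[-1])
d=L[1]-L[0];print(np.linalg.norm(d),np.degrees(np.arctan2(d[1],d[0])))
a=back(C,[(287,109),(288,270)],.034);print(a,np.linalg.norm(a[1]-a[0]),a[0]+(a[1]-a[0])*(0.07/.153))
```

```text
[276 109  22  29 573] [ 0.4119584  -0.26905255  0.04      ]
[277 237  21  10 139] [ 0.51922315 -0.26120838  0.04      ]
0.10755118511122455 4.182539614657428
[[ 0.40010591 -0.26938773  0.034     ]
 [ 0.55149741 -0.25815903  0.034     ]] 0.15180733957472603 [ 0.46937    -0.26425042  0.034     ]
```

Both views agree: centre at about (0.469, −0.265) and yaw 4.2°. I'll descend to that.

Run:
```python
from h import *
to([.469,-.265,.0155],np.radians(184.2))
```

```text
shift mm [ -0.82   1.17 186.  ] turn deg [-0.01  0.   -0.42] t 3.45
```

```bash
python3 -m creep '[[1,-0.8,1.2,38,0,0,-0.4],[1,-0.8,1.2,76,0,0,-0.4],[1,-0.8,1.2,114,0,0,-0.4],[1,-0.8,1.2,150,0,0,-0.4],[1,-0.8,1.2,172,0,0,-0.4],[1,-0.8,1.2,186,0,0,-0.4],[1,-0.8,1.2,186,0,0,-0.4],[1,-0.8,1.2,186,0,0,-0.4]]' 30
python3 - <<'E'
from h import *
to([.469,-.265,.0155],np.radians(184.2))
im=read_camera("wrist");cv2.imwrite("pics/w3.png",im[:,:,::-1])
E
```

```text
clock: 4.12
tcp_pos: [0.469, -0.264, 0.0148]
orientation: [-0.038, 0.999, 0.001, -0.001]
wrist_force: [0.5, 0.0, 0.5]
gripper_width: 0.0854
shift mm [ 0.09 -0.99 -0.71] turn deg [ 0.06 -0.1   0.11] t 4.12
```

View pics/w3.png

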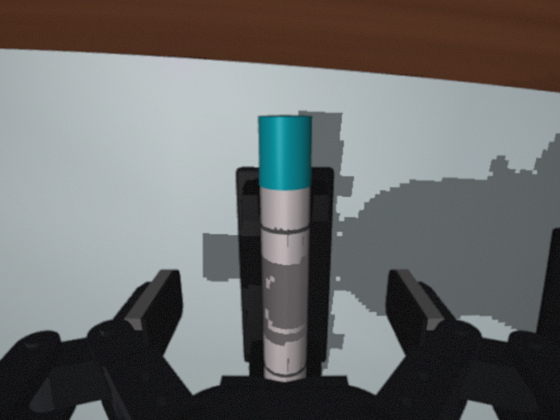

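The barrel, at column 285, is centred between the fingers (180 and 388). Closing now.

```bash
python3 -m creep '[[-1,0,-0.5,-0.5,0,0,0],[-1,0,-0.5,-0.5,0,0,0],[-1,0,-0.5,-0.5,0,0,0],[-1,0,-0.5,-0.5,0,0,0],[-1,0,-0.5,-0.5,0,0,0],[-1,0,-0.5,-0.5,0,0,0],[-1,0,-0.5,-0.5,0,0,0],[-1,0,-0.5,-0.5,0,0,0]]' 70; python3 -m creep '[[-1,0,0,0,0,0,0],[-1,0,0,0,0,0,0],[-1,0,0,0,0,0,0],[-1,0,0,0,0,0,0]]';python3 - <<'E'
from h import *
to([.469,-.265,.2],np.radians(184.2))
E
```

```text
clock: 4.83
tcp_pos: [0.4702, -0.2647, 0.0164]
orientation: [-0.038, 0.999, -0.0, 0.0]
wrist_force: [-0.7, 1.1, 5.3]
gripper_width: 0.0157
clock: 5.17
tcp_pos: [0.4702, -0.2647, 0.0164]
orientation: [-0.038, 0.999, -0.0, 0.0]
wrist_force: [-0.7, 0.3, 6.0]
gripper_width: 0.0161
shift mm [   1.09   -0.28 -183.6 ] turn deg [-0.03  0.05  0.17] t 5.17
```

```bash
python3 -m creep '[[-1,0,0,-10,0,0,0],[-1,0,0,-30,0,0,0],[-1,0,0,-60,0,0,0],[-1,0,0,-95,0,0,0],[-1,0,0,-130,0,0,0],[-1,0,0,-160,0,0,0],[-1,0,0,-184,0,0,0],[-1,0,0,-184,0,0,0]]';python3 - <<'E'
from h import *
s=state();to([.469,-.265,.2],np.radians(184.2))
import pickle
im=read_camera("wrist");cv2.imwrite("pics/w4.png",im[:,:,::-1]);pickle.dump(cam("wrist",s),open("w4.pkl","wb"))
im=read_camera("scene");cv2.imwrite("pics/s4.png",im[:,:,::-1])
E
```

```text
clock: 5.83
tcp_pos: [0.4725, -0.266, 0.206]
orientation: [-0.038, 0.999, -0.003, 0.004]
wrist_force: [0.4, -0.0, -0.1]
gripper_width: 0.0158
shift mm [3.45 1.26 5.99] turn deg [-0.33  0.49  0.17] t 5.83
```

View pics/w4.png

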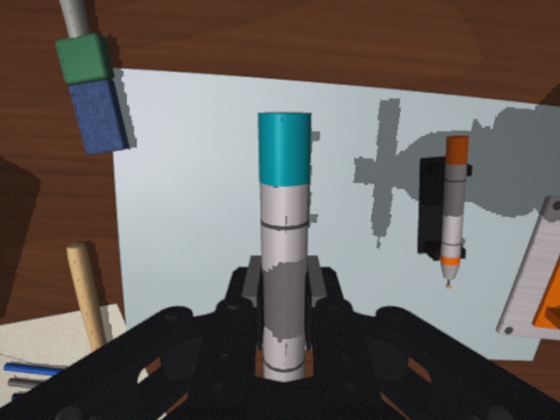

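View pics/s4.png

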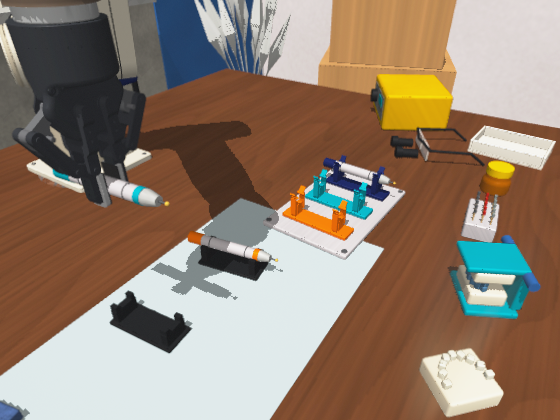

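Lifted and held; the rest is empty and the orange handpiece is undisturbed. The tail end shows at about (285,113) and the band edge at (285,184). Next I'll check the in-hand offset and pitch, and refine the clip target.

Run:
```python
from h import *
H=calibration("wrist")["hand_eye"];c=cam("wrist",state());K,D=c[:2]
def ray(uv):
    p=cv2.undistortPoints(np.array(uv,float).reshape(-1,1,2),K,D)[:,0]
    return np.c_[p,np.ones(len(p))]@H[:3,:3].T
o=H[:3,3]
im=cv2.imread("pics/w4.png").astype(int);g=im[:,280:290].mean(1).sum(1);
col=im[100:130,280:290].mean(1)
print([ (r,int(g[r])) for r in list(range(109,118))+list(range(180,190))])
for zz in(-.0187,-.0277):
  d=ray([(285,112.5),(285,184),(285,224)]);print(zz,((o+d*((zz-o[2])/d[:,2])[:,None])*1e3).round(1))
# apparent half-widths for range
for r in (125,150,175,200,215,240):
    row=im[r];hs=cv2.cvtColor(im.astype(np.uint8),cv2.COLOR_BGR2HSV)[r]
    gr=np.abs(np.diff(row.sum(1)));L=240+np.argmax(gr[240:275]);Rr=295+np.argmax(gr[295:330]);print(r,L,Rr,Rr-L)
```

```text
[(109, 585), (110, 579), (111, 516), (112, 377), (113, 288), (114, 302), (115, 328), (116, 331), (117, 322), (180, 315), (181, 315), (182, 317), (183, 313), (184, 312), (185, 340), (186, 438), (187, 547), (188, 572), (189, 571)]
-0.0187 [[ 70.2  -0.9 -18.7]
 [ 45.   -0.9 -18.7]
 [ 29.6  -0.9 -18.7]]
-0.0277 [[ 70.5  -0.9 -27.7]
 [ 47.1  -0.9 -27.7]
 [ 32.8  -0.9 -27.7]]
125 257 310 53
150 258 311 53
175 258 310 52
200 259 310 51
215 259 317 58
240 260 307 47
```

Run:
```python
from h import *
to([.53,.045,.2],np.radians(176.5))
```

```text
shift mm [-83.2  304.26   0.58] turn deg [-0.06  0.1   7.87] t 5.93
```

```bash
python3 -m creep '[[-1,-10,36,0,0,0,1],[-1,-20,72,0,0,0,2],[-1,-31,110,0,0,0,3],[-1,-42,150,0,0,0,4],[-1,-53,190,0,0,0,5],[-1,-64,230,0,0,0,6],[-1,-74,270,0,0,0,7],[-1,-83,304,0,0,0,7.9]]';python3 -m creep '[[-1,0,0,0,0,0,0],[-1,0,0,0,0,0,0],[-1,0,0,0,0,0,0],[-1,0,0,0,0,0,0]]'
python3 - <<'E'
from h import *
s=state();print(s["joint_pos"].round(3));to([.53,.045,.2],np.radians(176.5))
import pickle
im=read_camera("wrist");cv2.imwrite("pics/w5.png",im[:,:,::-1]);pickle.dump(cam("wrist",s),open("w5.pkl","wb"))
E
```

```text
clock: 6.6
tcp_pos: [0.5279, 0.0474, 0.1975]
orientation: [0.031, 1.0, -0.0, -0.002]
wrist_force: [0.3, -0.3, -1.1]
gripper_width: 0.016
clock: 6.93
tcp_pos: [0.5286, 0.0438, 0.1987]
orientation: [0.031, 1.0, -0.0, -0.001]
wrist_force: [-0.5, 0.1, -1.1]
gripper_width: 0.0157
[ 0.083  0.318  0.025  1.28  -0.     0.146]
shift mm [-1.36  1.34 -1.33] turn deg [-0.04 -0.14 -0.11] t 6.93
```

View pics/w5.png

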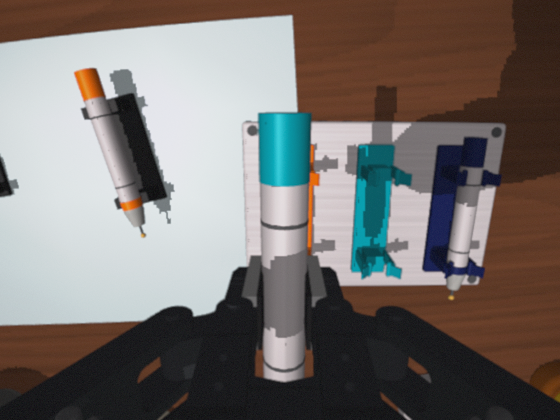

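The turquoise pair is visible and unobstructed at columns 352–412, rows 143–280, with the navy handpiece to its right. I'll zoom and overlay the predicted model.

```bash
cat > ov.py <<'E'
from h import *
import pickle,sys
x,y,yaw=map(float,sys.argv[1:4])
def draw(imf,C,box,f,out):
    im=cv2.imread(imf);x0,y0,x1,y1=box
    z=cv2.resize(im[y0:y1,x0:x1],None,fx=f,fy=f,interpolation=cv2.INTER_CUBIC)
    raw=z.copy()
    a=np.radians(yaw);R=np.array([[np.cos(a),-np.sin(a),0],[np.sin(a),np.cos(a),0],[0,0,1]])
    def pl(pts,col):
        X=(R@(np.array(pts,float)/1e3).T).T+[x,y,.048]
        p=(proj(C,X)-[x0,y0]+.5)*f-.5
        cv2.polylines(z,[p.round().astype(int).reshape(-1,1,2)],False,col,1)
    for cx in(-42,42):
        for s in(-1,1):
            pl([(cx-5,s*17,17),(cx+5,s*17,17),(cx+5,s*6.5,7),(cx-5,s*6.5,7),(cx-5,s*17,17)],(0,0,255))
    pl([(-42,0,-30),(42,0,-30)],(0,255,255))
    pl([(-70,75,9),(83,75,0)],(255,0,255));pl([(-70,66,0),(52,66,0)],(0,255,0));pl([(-70,84,0),(52,84,0),(52,66,0)],(0,255,0));pl([(-70,84,0),(-70,66,0)],(0,255,0))
    cv2.imwrite(out,np.hstack([raw,z])[:600,:800])
draw("pics/w5.png",pickle.load(open("w5.pkl","rb")),(330,125,500,305),3 if 0 else 2.35,"pics/ov_w.png")
draw("pics/top0.png",cam("top"),(150,160,240,255),4.4,"pics/ov_t.png")
draw("pics/scene0.png",cam("scene"),(300,150,405,225),3.8,"pics/ov_s.png")
E
python3 ov.py .561 .126 -3.5
python3 - <<'E'
from h import *
im=cv2.imread("pics/w5.png");cv2.imwrite("pics/w5z.png",cv2.resize(im[130:305,340:500],None,fx=3.4,fy=3.4,interpolation=cv2.INTER_CUBIC))
E
```

```text
(no output)
```

View pics/ov_w.png

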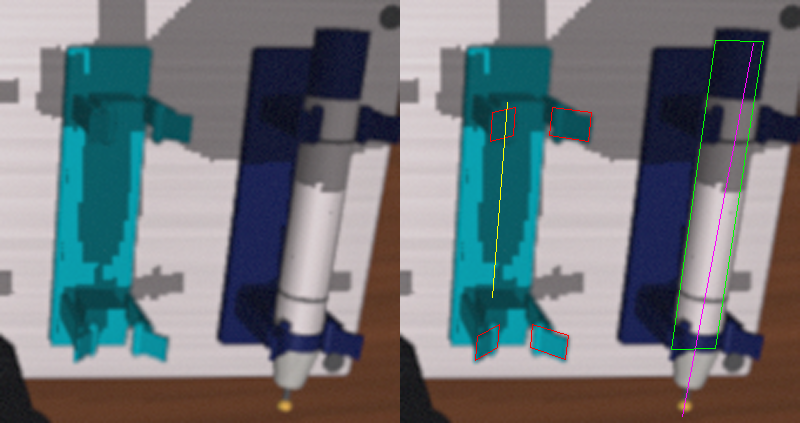

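View pics/ov_t.png

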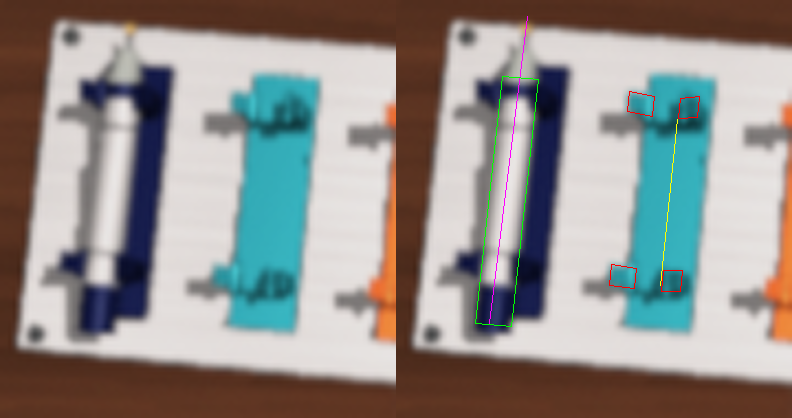

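View pics/ov_s.png

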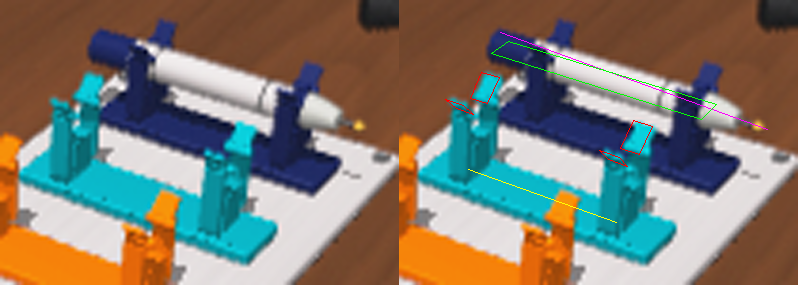

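View pics/w5z.png

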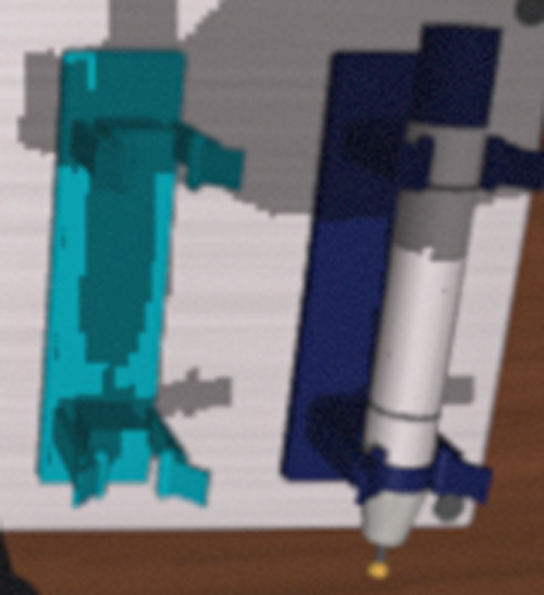

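The overlay at (0.561, 0.126, −3.5°) matches the clips in all three views to about 1 mm. The navy barrel also sits one 75 mm pitch over, as expected. Moving above the clips.

Run:
```python
from h import *
to([.561,.126,.09],np.radians(176.5))
```

```text
shift mm [-27.08  84.41 108.94] turn deg [-0.03 -0.1  -0.14] t 6.98
```

```bash
python3 -m creep '[[-1,-9,28,0,0,0,-0.1],[-1,-18,56,0,0,0,-0.1],[-1,-27,84.4,5,0,0,-0.1],[-1,-27,84.4,35,0,0,-0.1],[-1,-27,84.4,65,0,0,-0.1],[-1,-27,84.4,90,0,0,-0.1],[-1,-27,84.4,108,0,0,-0.1],[-1,-27,84.4,108,0,0,-0.1]]';python3 -m creep '[[-1,0,0,0,0,0,0],[-1,0,0,0,0,0,0],[-1,0,0,0,0,0,0],[-1,0,0,0,0,0,0]]'
python3 - <<'E'
from h import *
s=state();to([.561,.126,.03],np.radians(176.5))
import pickle
im=read_camera("wrist");cv2.imwrite("pics/w6.png",im[:,:,::-1]);pickle.dump(cam("wrist",s),open("w6.pkl","wb"))
im=read_camera("scene");cv2.imwrite("pics/s6.png",im[:,:,::-1])
cv2.imwrite("pics/s6z.png",cv2.resize(im[100:250,250:430,::-1],None,fx=4,fy=4,interpolation=cv2.INTER_CUBIC))
E
```

```text
clock: 7.65
tcp_pos: [0.5581, 0.1251, 0.0871]
orientation: [0.031, 1.0, -0.001, -0.005]
wrist_force: [-1.3, -0.2, -1.3]
gripper_width: 0.0158
clock: 7.98
tcp_pos: [0.563, 0.1274, 0.0937]
orientation: [0.03, 1.0, 0.0, 0.002]
wrist_force: [0.2, 0.1, -1.2]
gripper_width: 0.016
shift mm [ 2.12 -1.59 63.73] turn deg [0.06 0.2  0.04] t 7.98
```

View pics/w6.png

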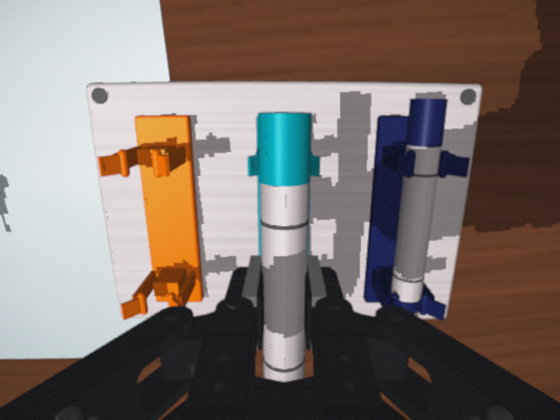

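View pics/s6z.png

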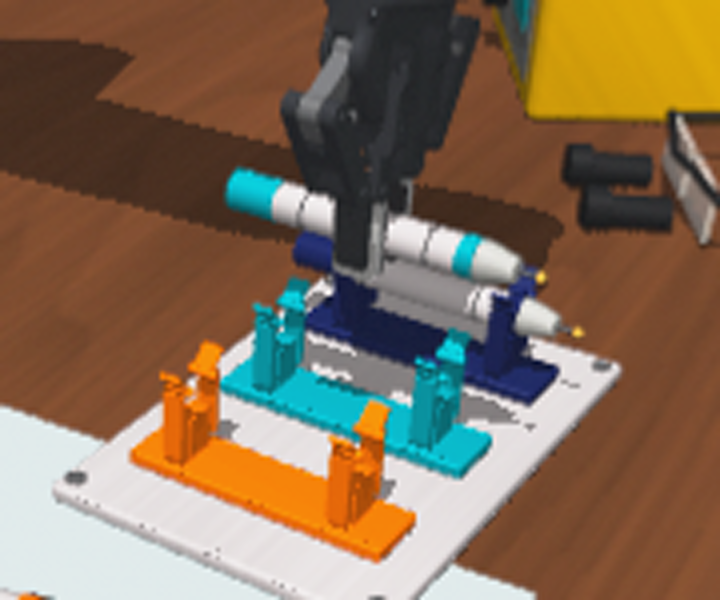

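In the wrist view the rear clip's flare (248–319) is centred on the barrel (258–310). I'll let it settle, then go down in steps.

```bash
python3 -m creep '[[-1,0,0,0,0,0,0],[-1,0,0,0,0,0,0],[-1,0,0,0,0,0,0],[-1,0,0,0,0,0,0]]'
python3 - <<'E'
from h import *
to([.561,.126,.0304],np.radians(176.5))
E
```

```text
clock: 8.42
tcp_pos: [0.5616, 0.1276, 0.0918]
orientation: [0.03, 1.0, 0.0, 0.0]
wrist_force: [0.3, 0.2, -1.6]
gripper_width: 0.0159
shift mm [ 0.46 -1.61 61.44] turn deg [0.   0.   0.08] t 8.42
```

```bash
python3 -m creep '[[-1,0.4,-0.5,12,0,0,0],[-1,0.4,-0.5,26,0,0,0],[-1,0.4,-0.5,36,0,0,0],[-1,0.4,-0.5,43,0,0,0],[-1,0.4,-0.5,43,0,0,0],[-1,0.4,-0.5,43,0,0,0],[-1,0.4,-0.5,43,0,0,0],[-1,0.4,-0.5,43,0,0,0]]'
python3 - <<'E'
from h import *
to([.561,.127,.0304],np.radians(176.5))
im=read_camera("wrist");cv2.imwrite("pics/w7.png",im[:,:,::-1])
im=read_camera("scene")
cv2.imwrite("pics/s7z.png",cv2.resize(im[100:250,250:430,::-1],None,fx=4,fy=4,interpolation=cv2.INTER_CUBIC))
E
```

```text
clock: 9.08
tcp_pos: [0.5619, 0.1272, 0.0496]
orientation: [0.03, 1.0, 0.0, 0.001]
wrist_force: [-0.0, -0.7, -0.5]
gripper_width: 0.0159
shift mm [ 0.91 -0.24 19.23] turn deg [0.03 0.09 0.07] t 9.08
```

View pics/w7.png

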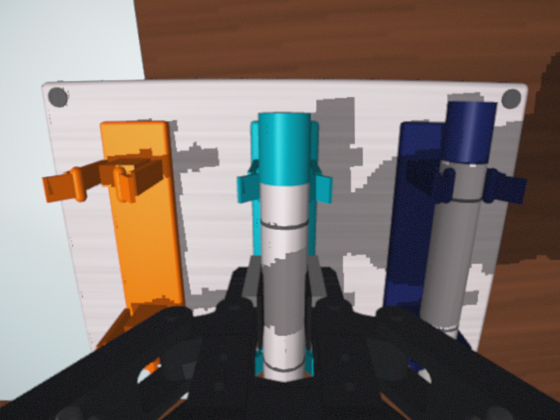

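View pics/s7z.png

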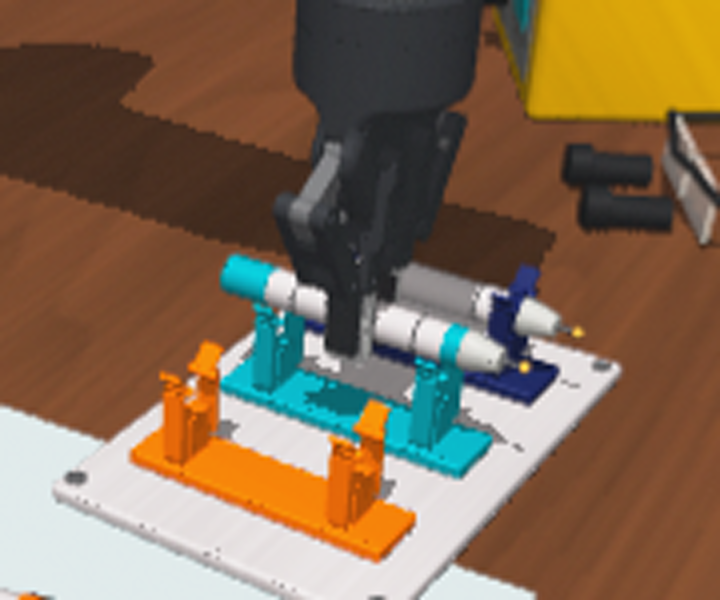

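Both flares (238–331 and 253–315) are centred on the barrel. Pressing down in steps while watching the force.

```bash
python3 -m creep '[[-1,0,0,4,0,0,0],[-1,0,0,7,0,0,0],[-1,0,0,9,0,0,0],[-1,0,0,11,0,0,0]]'; python3 -m creep '[[-1,0,0,1.5,0,0,0],[-1,0,0,3,0,0,0]]'; python3 -m creep '[[-1,0,0,1.5,0,0,0],[-1,0,0,3,0,0,0],[-1,0,0,3,0,0,0]]'
```

```text
clock: 9.52
tcp_pos: [0.5635, 0.1275, 0.0406]
orientation: [0.03, 1.0, 0.001, 0.003]
wrist_force: [0.3, -0.8, 9.0]
gripper_width: 0.0158
clock: 9.68
tcp_pos: [0.5632, 0.1273, 0.0366]
orientation: [0.03, 1.0, 0.0, 0.002]
wrist_force: [0.4, 0.1, 3.7]
gripper_width: 0.0157
clock: 9.93
tcp_pos: [0.5609, 0.127, 0.031]
orientation: [0.03, 1.0, -0.0, -0.0]
wrist_force: [1.7, 0.4, -2.2]
gripper_width: 0.0159
```

```bash
python3 -m creep '[[-1,0,0,1.5,0,0,0],[-1,0,0,3,0,0,0],[-1,0,0,3,0,0,0],[-1,0,0,3,0,0,0]]'; python3 -m creep '[[-1,0,0,1,0,0,0],[-1,0,0,2,0,0,0],[-1,0,0,2,0,0,0]]'
```

```text
clock: 10.27
tcp_pos: [0.5608, 0.1271, 0.0303]
orientation: [0.03, 1.0, 0.0, -0.0]
wrist_force: [-2.9, 0.1, 10.9]
gripper_width: 0.0158
clock: 10.52
tcp_pos: [0.561, 0.1271, 0.0302]
orientation: [0.03, 1.0, 0.0, 0.001]
wrist_force: [-7.8, -2.0, 22.4]
gripper_width: 0.0159
```

A hard stop at z=0.0302, against an expected 0.0304, so it looks seated. I'll check before letting go.

```bash
python3 -m creep '[[-1,0,0,-2,0,0,0],[-1,0,0,-4,0,0,0],[-1,0,0,-4,0,0,0]]'
python3 - <<'E'
from h import *
im=read_camera("wrist");cv2.imwrite("pics/w8.png",im[:,:,::-1])
im=read_camera("scene")
cv2.imwrite("pics/s8z.png",cv2.resize(im[100:250,250:430,::-1],None,fx=4,fy=4,interpolation=cv2.INTER_CUBIC))
E
```

```text
clock: 10.77
tcp_pos: [0.5607, 0.1272, 0.0305]
orientation: [0.03, 1.0, 0.0, -0.001]
wrist_force: [-1.0, 0.3, 2.6]
gripper_width: 0.0157
```

View pics/w8.png

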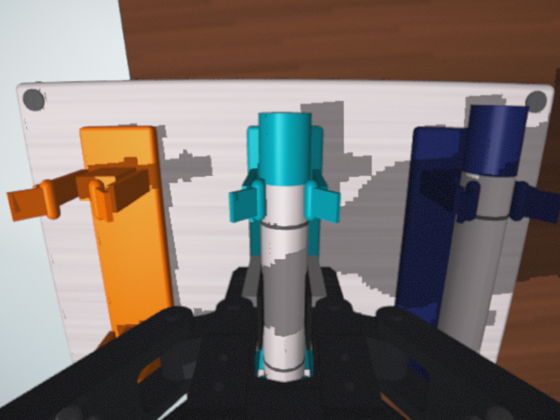

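View pics/s8z.png

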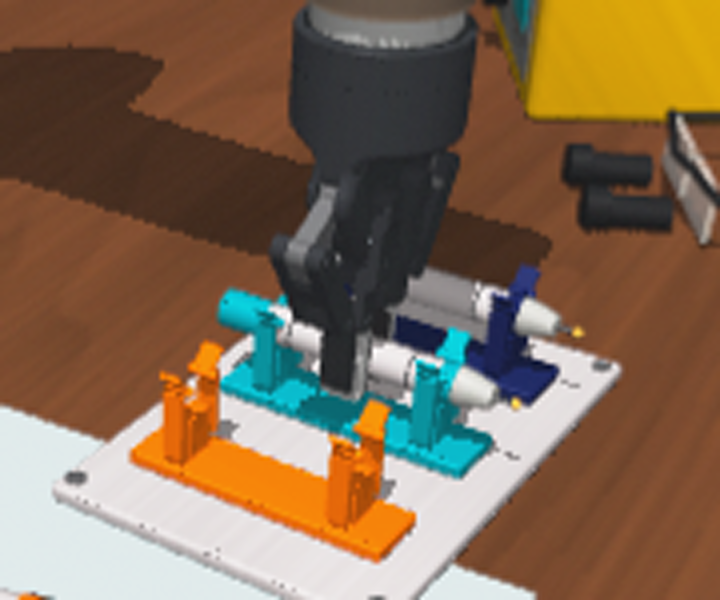

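The rear lips close over the barrel just past the tail band, and the front clip holds too. Opening part-way to stay clear of the neighbours.

```bash
python3 -m creep '[[-0.5,0,0,0,0,0,0],[-0.3,0,0,0,0,0,0],[-0.1,0,0,0,0,0,0],[-0.1,0,0,0,0,0,0],[-0.1,0,0,0,0,0,0],[-0.1,0,0,0,0,0,0]]'
```

```text
clock: 11.37
tcp_pos: [0.5612, 0.1269, 0.0307]
orientation: [0.03, 1.0, -0.0, -0.0]
wrist_force: [0.4, 0.1, 0.1]
gripper_width: 0.0383
```

```bash
python3 -m creep '[[-0.1,0,0,-5,0,0,0],[-0.1,0,0,-15,0,0,0],[-0.1,0,0,-35,0,0,0],[-0.1,0,0,-65,0,0,0],[-0.1,0,0,-100,0,0,0],[-0.1,0,0,-135,0,0,0],[-0.1,0,0,-165,0,0,0],[-0.1,0,0,-165,0,0,0]]';python3 -m creep '[[-0.1,0,-35,0,0,0,0],[-0.1,0,-70,0,0,0,0],[-0.1,0,-70,0,0,0,0],[-0.1,0,-70,0,0,0,0],[-0.1,0,-70,0,0,0,0]]'
python3 - <<'E'
from h import *
s=state()
import pickle
im=read_camera("wrist");cv2.imwrite("pics/w9.png",im[:,:,::-1]);pickle.dump(cam("wrist",s),open("w9.pkl","wb"))
im=read_camera("scene");cv2.imwrite("pics/s9.png",im[:,:,::-1])
im=read_camera("top");cv2.imwrite("pics/t9.png",im[:,:,::-1])
hs=cv2.imread("pics/s9.png");cv2.imwrite("pics/s9z.png",cv2.resize(hs[130:250,270:430],None,fx=5,fy=5,interpolation=cv2.INTER_CUBIC))
E
```

```text
clock: 12.03
tcp_pos: [0.5652, 0.1279, 0.2048]
orientation: [0.03, 1.0, 0.002, 0.007]
wrist_force: [0.7, 0.4, 1.3]
gripper_width: 0.0382
clock: 12.45
tcp_pos: [0.5571, 0.0571, 0.1965]
orientation: [0.03, 1.0, 0.0, 0.0]
wrist_force: [0.4, -0.7, 1.0]
gripper_width: 0.0381
```

View pics/w9.png

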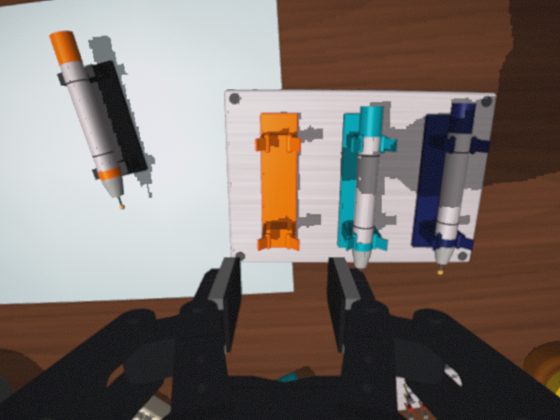

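View pics/s9z.png

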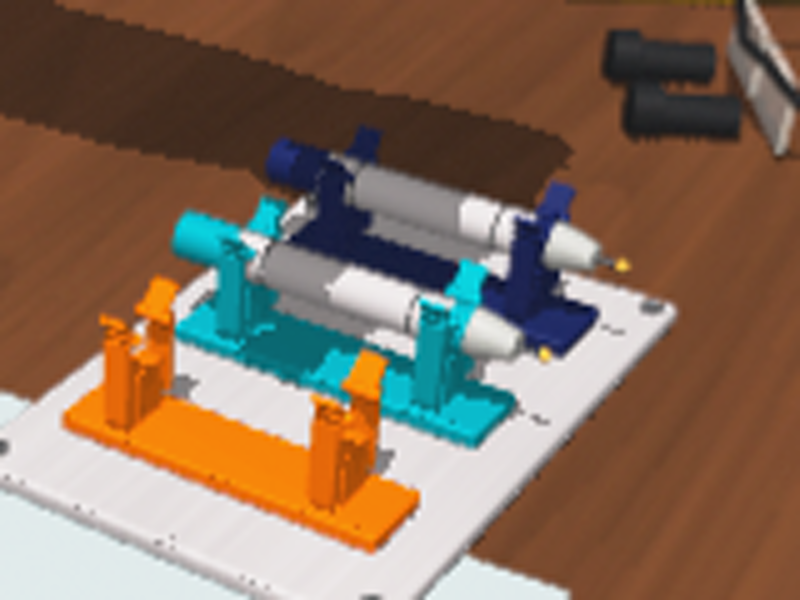

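View pics/s9.png

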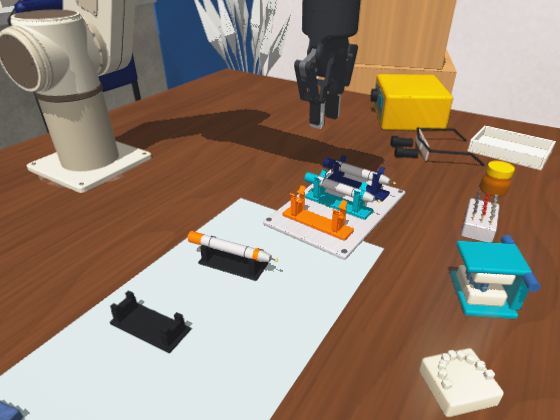

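The turquoise handpiece sits in both turquoise clips (tail end about (372,106), nose about (360,265)), level like its navy neighbour, and the gripper is clear. A last numeric check on centring and depth.

Run:
```python
from h import *
import pickle
for f,pk in(("w9","w9.pkl"),("s9",None),("t9",None)):
    C=pickle.load(open(pk,"rb")) if pk else cam("scene" if f=="s9" else "top")
    im=cv2.imread(f"pics/{f}.png")
    ctr=np.array([.561,.127,.048]);a=np.radians(-3.5);ax=np.array([np.cos(a),np.sin(a),0]);n=np.array([-ax[1],ax[0],0])
    x=np.array([-70,-46,52,83]);p=proj(C,[ctr+ax*i/1e3 for i in x]);
    box={"w9":(330,90,400,280),"s9":(295,160,395,225),"t9":(180,150,240,250)}[f];k={"w9":3,"s9":6,"t9":5}[f]
    z=cv2.resize(im[box[1]:box[3],box[0]:box[2]],None,fx=k,fy=k,interpolation=cv2.INTER_CUBIC);r=z.copy()
    for q in p: cv2.circle(z,tuple(((q-box[:2]+.5)*k).astype(int)),3,(0,0,255),1)
    for s in(-9,9):
        e=proj(C,[ctr+ax*i/1e3+n*s/1e3 for i in(-70,52)]);e=((e-box[:2]+.5)*k).astype(int);cv2.line(z,tuple(e[0]),tuple(e[1]),(0,255,0),1)
    cv2.imwrite(f"pics/chk_{f}.png",np.hstack([r,z]) if f!="s9" else z)
```

```text
(no output)
```

View pics/chk_w9.png

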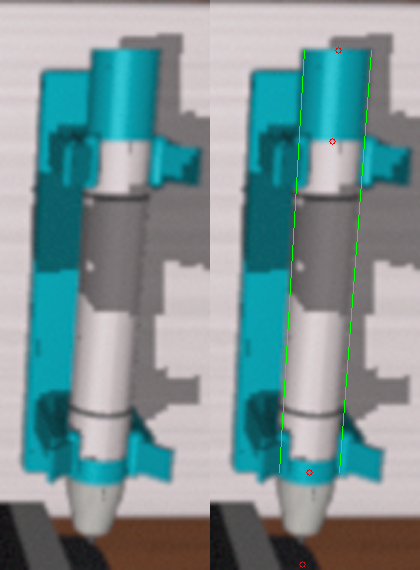

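View pics/chk_s9.png

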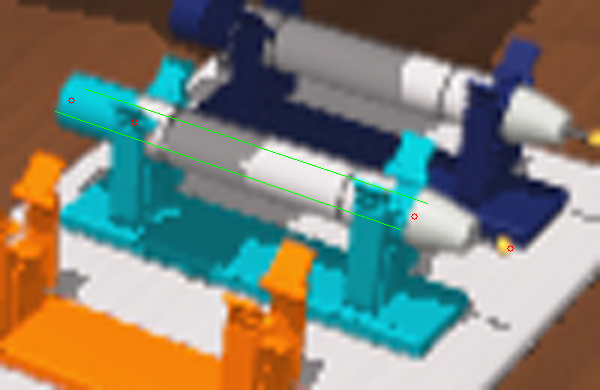

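View pics/chk_t9.png

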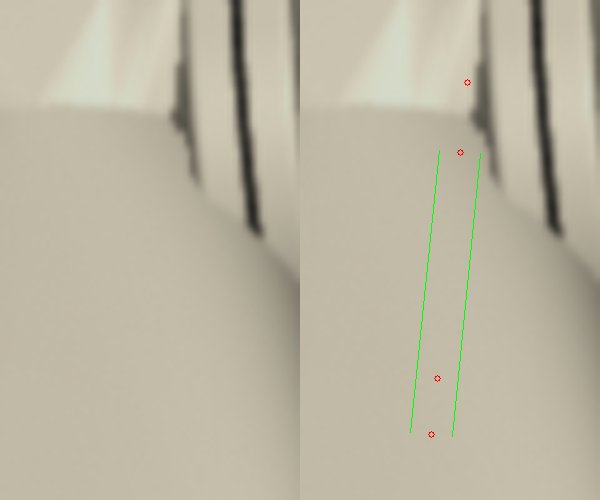

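In the wrist and scene views the seated-pose prediction lands on the tail end, the band edge and the bur to within about 2 mm. The arm blocks the top view. Handing in.

```bash
python3 -c "
from plant import *
s=state();print(s['clock'],s['tcp_pos'],s['wrist_force']);print(close_job())"
```

```text
12.6 [0.55705819 0.05812708 0.19592902] [0.3723748  1.03190304 0.03669644]
the job is handed in; nothing more can be done
None
```

The turquoise handpiece is seated in both turquoise clips, released, and the job is handed in at 12.6 s.

- **Pick and press:** I gripped it across the middle and lifted it straight off its rest. I pressed it level into the clips until it snapped in, at about 9 N on the readings taken. It then met a hard stop at tool height 30.2 mm (30.4 expected), where I pressed to about 22 N. I let go with the fingers opened only part-way, to stay clear of the neighbouring clips, and withdrew upward.
- **Last checks:** The wrist and scene pictures show it level in both clips, with the clip lips closed over the barrel. It is centred along the pair to within about 2 mm. The orange-banded and navy-banded handpieces look undisturbed, and the robot is touching nothing.
- **Disagreements:**
  - The gripper read about 16 mm wide on the 18 mm barrel.
  - The wrist camera put the held barrel about 1 mm off to one side of the gripper's centre, which is within its calibration error.
  - The final top picture was blocked by the arm, so it confirmed nothing.

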